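# Wax the carved blanks and lay them out to dry

## Task

Slide the paste box's cover fully open, take the brush from its stand and dip its bristles well into the paste well, then press the bristles on the turquoise inlay of every inlaid wooden block lying there, going from the palest wood to the darkest. Next dip the bristles well into the blue rinse cup and hang the brush upright in its stand again. In the end every inlaid block must lie flat in the white tray, inlay up, one to a bay, and the cover must be slid fully shut; leave the phone where it lies and do not tip the rinse cup.

Things in the scene. Friction and masses are not known exactly. Their poses are not given: they have to be found in the camera images.
- paste_box: fixed brown hardwood block, 210 (x) x 110 (y) x 60 mm high, origin at the centre of its underside; a round well 68 mm across and 50 mm deep opens in its top, centred 50 mm along its own +x; two dark rails 10 mm high run along the top at y = +-50 mm
- well_mouth (a point): centre of the well's mouth, at the block's top face (60 mm above the table); axes as the block's
- paste_cover (a joint): flat aluminium cover plate 90 x 88 x 5 mm that slides on the block's top along the block's own -x; 0 = closed over the well, 0.095 m = fully open; it slides stiffly (about 2 N) and stays where it is left
- cover_grip (a point): top centre of the red upright grip on the cover; the grip is 16 mm along the slide, 30 mm across and 32 mm tall above the plate (plate top 66 mm, grip top 98 mm above the table)
- brush_stand: fixed brown bored log, 80 mm across, 85 mm high, bore 33 mm across, in which the brush hangs by its collar; origin at the centre of its underside
- stand_mouth (a point): centre of the bore's mouth on top of the stand, 85 mm above the table
- brush: upright short brush, origin at the centre of the underside of its brass collar (48 mm across, 6 mm thick), z along the handle; above the collar a square blue handle 18 x 18 mm (sides along its x and y) up to 76 mm over the origin; below it a 17 mm ferrule and cream bristles 18 mm across; the bristle end is 75 mm below the origin and springs in by up to 12 mm (350 N/m)
- brush_tip (a point): centre of the bristles' end, 75 mm below the brush's origin when not pressed
- rinse_jar: loose blue open cup, 80 mm high, rim 76 mm across outside, wall 4 mm, origin at the centre of its underside
- rinse_jar_rim (a point): centre of the cup's mouth, 80 mm above its underside
- tray: fixed white shallow tray 150 (x) x 230 (y) mm, walls and dividers 5 mm thick and 12 mm high, floor 5 mm thick, three bays 140 x 70 mm side by side along y; origin at the centre of its underside
- phone: gold-coloured phone 150 x 74 x 9 mm lying on the table, origin at the centre of its underside
- bay0 (a point): centre of the floor of tray bay 0 (5 mm above the table); the bay's long side runs along the tray's x
- bay1 (a point): centre of the floor of tray bay 1 (5 mm above the table); the bay's long side runs along the tray's x
- bay2 (a point): centre of the floor of tray bay 2 (5 mm above the table); the bay's long side runs along the tray's x
- maple: loose block of pale cream maple, 100 (x) x 36 (y) x 24 mm high, origin at the centre of its underside; a round turquoise inlay 20 mm across in the middle of its top; may be absent
- maple_inlay (a point): centre of the turquoise inlay on top of the maple block, 24 mm above its underside
- cherry: loose block of red-brown cherry, 100 (x) x 36 (y) x 24 mm high, origin at the centre of its underside; a round turquoise inlay 20 mm across in the middle of its top; may be absent
- cherry_inlay (a point): centre of the turquoise inlay on top of the cherry block, 24 mm above its underside
- walnut: loose block of near-black walnut, 100 (x) x 36 (y) x 24 mm high, origin at the centre of its underside; a round turquoise inlay 20 mm across in the middle of its top; may be absent
- walnut_inlay (a point): centre of the turquoise inlay on top of the walnut block, 24 mm above its underside
Mind the look-alikes: they are no part of the job. What is meant by the cherry is not yellow, and is the larger of those in its own colour.

How it is judged (in metres and radians):
On the way, in this order (a step that is already met when the one before it is completed fails the run):
1. the paste cover is slid fully open (value of joint paste_cover above 0.085 m), for 0.3 s.
2. the bristles are dipped at least 20 mm into the paste well (horizontal distance between brush_tip and well_mouth below 0.028 m and z of brush_tip in the frame of well_mouth between -0.09 and -0.02 m), for 0.2 s.
3. the bristles press on the maple block's inlay (contact force between brush and maple above 0.2 N and distance between brush_tip and maple_inlay below 0.02 m), for 0.15 s.
4. the bristles press on the cherry block's inlay (contact force between brush and cherry above 0.2 N and distance between brush_tip and cherry_inlay below 0.02 m), for 0.15 s.
5. the bristles press on the walnut block's inlay (contact force between brush and walnut above 0.2 N and distance between brush_tip and walnut_inlay below 0.02 m), for 0.15 s.
6. the bristles are dipped at least 20 mm into the rinse cup (horizontal distance between brush_tip and rinse_jar_rim below 0.028 m and z of brush_tip in the frame of rinse_jar_rim between -0.09 and -0.02 m), for 0.2 s.
7. the brush hangs upright in its stand, let go (horizontal distance between brush and stand_mouth below 0.012 m and z of brush in the frame of stand_mouth between -0.006 and 0.006 m and angle between brush's own z axis and vertical below 0.12 rad and linear speed of brush below 0.03 m/s and contact force between the fingers and brush below 0.05 N), for 0.3 s.
At the end, for the whole second after the job is handed in: Every block present lies flat (within 0.12 rad) on the floor of the white tray, inlay up, one to a bay, at rest; the brush hangs in its stand by its collar (within 12 mm sideways, 6 mm in height, 0.12 rad of upright); the cover is shut to within 8 mm; the rinse cup stands upright (horizontal distance between brush and stand_mouth below 0.012 m and z of brush in the frame of stand_mouth between -0.006 and 0.006 m and angle between each of brush, maple, cherry, walnut's own z axis and vertical below 0.12 rad and linear speed of each of brush, maple, cherry, walnut below 0.03 m/s and value of joint paste_cover below 0.008 m and angle between rinse_jar's own z axis and vertical below 0.15 rad and x of maple in the frame of tray between -0.032 and 0.032 m and y of maple in the frame of tray between -0.105 and 0.105 m and z of maple in the frame of tray between -0.01 and 0.01 m and x of cherry in the frame of tray between -0.032 and 0.032 m and y of cherry in the frame of tray between -0.105 and 0.105 m and z of cherry in the frame of tray between -0.01 and 0.01 m and x of walnut in the frame of tray between -0.032 and 0.032 m and y of walnut in the frame of tray between -0.105 and 0.105 m and z of walnut in the frame of tray between -0.01 and 0.01 m); the robot touches nothing.
It fails at once if the rinse cup is tipped (angle between rinse_jar's own z axis and vertical above 0.6 rad).
It fails at once if the phone is shifted more than 40 mm (distance of phone from where it was at the start of the episode above 0.04 m).
Of maple, cherry, walnut only 2 to 3 are there at a start; the rules pass over those that are not, and their reading is None.
At some moment in a run one of maple, cherry, walnut may be knocked a few centimetres aside while the robot is not near it.
It also fails if it takes over 208 s, if anything falls off the work surface, if the arm or the gripper's body presses on something with over 40 N, if the wrist force passes 120 N, or if a joint passes its speed limit or range.

## Robot

A 7-joint arm with a two-finger parallel gripper is mounted at the origin on the work surface. World frame = base frame: x ahead of the robot, y to its left, z up, the work surface at z = 0. Lengths are in mm, angles in rad, forces in N, time in s.
With the tool pointing down it reaches from about 400 to 900 mm from the base axis. Payload 5.6 kg.
Tool frame: the origin (TCP) lies midway between the tips of the shut fingers; the grasp point (between the pads) lies 19 mm behind it; x points along the fingers, y is the direction in which the jaws open and shut, and the axes are right-handed (so a half turn about x gives the same grasp; the last joint's range is limited). The gripper opens to 92 mm and grips with 3 to 60 N. Pads are 20 mm wide; open, the fingers measure 128 mm over their backs; the gripper's body (75 mm by 189 mm) begins 69 mm behind the grasp point.
Start: joints at [1.188, 0.468, -0.012, 1.603, 0.006, 1.071, -0.056], TCP at [216.603, -612.856, 214.592] pointing down, gripper open.
Joint ranges: [-2.53, 2.53], [-0.31, 2.02], [-1.57, 1.55], [0.28, 2.44], [-1.29, 4.43], [0.15, 1.84], [-2.92, 2.92]. Speed limits (rad/s): [2.57, 2.57, 3.14, 3.14, 3.14, 3.14, 3.14].

## Interface

Orientations are given as a rotation vector (axis times angle).
In Python, from cell import robot, grip, kin, viewer gives the robot as it stands. Calls block until the motion is done:
- robot.movep(position, orientation): joint-space move of the TCP to a pose.
- robot.servo_line(position, feed=150, rotation=None): straight line of the TCP; rotation=None keeps the orientation; feed is the mean speed in mm/s.
- robot.goto_joints(angles): joint-space move.
- grip(opening, newtons=None): opening from 0.0 (shut) to 1.0 (fully open); newtons is the grip in N (None keeps the last); returns when the fingers have stopped.
- robot.hold(seconds).
- kin.ik(position, orientation): joint angles nearest the present ones, or None.
- robot.observe(): the state.
- viewer.read_camera(name): name is "scene" or "top"; returns the picture (480x640x3 uint8, red, green, blue); there is no depth.
- viewer.camera_info(name): a dict with "camera_matrix" (3x3 intrinsics, pixels), "k1" (the pictures are not rectified: a ray, as slopes to the right and down, at radius r is drawn at 1 + k1 r^2 times it, then the intrinsics apply), "R" (3x3) and "t" (3): a world point X has camera coordinates R X + t. Camera axes: x right, y down, z forward; pixel columns grow to the right and rows downward; lengths in mm; the calibration is good to about 2 mm. A picture is of the moment at which its call begins. camera_info takes no time and is no camera call.
A pose or a line that the arm cannot do raises robot.IKError and nothing moves.
- robot.job_done(): hands the job in, once; it reports no verdict.
Trained networks look in the newest picture that a camera, given by its name, has taken for a name from the list of things; names that differ only in an ending like _2 or _b are one class to them, and where a whole thing is asked for, a point or a joint stands for the part that bears it (a point fixed in the world has none). Each returns a list of dicts, best first, with "confidence" (0 to 1); they miss things now and then, are a little off and sometimes report something else, mostly with a low value. They report only what shows in the picture. A call takes as long as a camera call. They do not tell look-alikes from the thing itself.
- viewer.silhouettes(name, camera): "mask" (480x640 bool, what is visible of it).
- viewer.pinpoint(name, camera): "at" ([x, y, z] in mm, in the coordinates of the camera as it stood for that picture, good to about 4 mm: a listed point, or the origin of a listed thing).
The state is a dict: "t": time; "joints": joint angles; "joint_velocities": joint speeds; "joint_torque": joint torques, N m; "tcp_pos": TCP position; "tcp_rot": TCP orientation; "contact_force": force on the tool from outside, world axes, zero at the start; "wrist_torque": the same for the moment, N m; "grip_width": opening from 0.0 (shut) to 1.0 (fully open).
Only numpy, scipy, OpenCV 4.12 (cv2) and the standard library are available. Lean on these libraries where they do the work, as an engineer would, in place of code of your own. Each camera call takes 0.05 s, during which the arm holds its last target.

## Working session

There is one attempt and no reset: what is moved stays moved. The work goes in short steps, each a Python script; the robot and the scene stay as the last script left them, time stands still between calls to the robot, and variables do not carry over. Pictures are saved under pics/ and viewed, and the job is handed in when it is done.

```bash
ls; mkdir -p pics; python3 - <<'E'
from cell import robot, grip, kin, viewer
import cv2, numpy as np
s=robot.observe(); print(s)
for c in ["scene","top"]:
    im=viewer.read_camera(c); cv2.imwrite(f"pics/{c}0.png",im[:,:,::-1]); print(viewer.camera_info(c))
E
```

```text
pics
{'t': 0.0, 'joints': array([ 1.18802855,  0.46835576, -0.01161435,  1.60364952,  0.0060226 ,
        1.07141411, -0.05629987]), 'joint_velocities': array([-0.0005495 ,  0.00019935, -0.00039829, -0.00018599, -0.00052273,
        0.00041403, -0.00012125]), 'joint_torque': array([ 1.10299188e-03, -5.20574534e+01, -1.20608986e-02, -2.43745941e+01,
       -5.65983262e-02,  1.72129122e-02,  1.57044683e-04]), 'tcp_pos': array([ 216.35610445, -612.29494552,  213.64355035]), 'tcp_rot': array([ 2.03732444,  0.3513068 , -2.03823402]), 'contact_force': array([ 0.76287111, -0.74012057,  0.26535176]), 'wrist_torque': array([0.07307214, 0.02100723, 0.0217712 ]), 'grip_width': 1.0023650659240724}
{'camera_matrix': array([[445.11258183,   0.        , 323.91266336],
       [  0.        , 445.11258183, 241.92702786],
       [  0.        ,   0.        ,   1.        ]]), 'k1': -0.04029162746726301, 'R': array([[-0.15219192,  0.98825671,  0.013649  ],
       [ 0.64420106,  0.10966165, -0.75695397],
       [-0.74956161, -0.10640957, -0.65332564]]), 't': array([  55.68165735, -266.76554969, 1385.65166942])}
{'camera_matrix': array([[478.71743391,   0.        , 323.59317906],
       [  0.        , 478.71743391, 236.15329871],
       [  0.        ,   0.        ,   1.        ]]), 'k1': -0.06246191673365831, 'R': array([[ 0.02614664, -0.99954873,  0.01478798],
       [-0.9927353 , -0.02770067, -0.11708674],
       [ 0.11744354, -0.01161912, -0.99301159]]), 't': array([ 12.72626226, 555.19531834, 904.76438299])}
```

View pics/scene0.png

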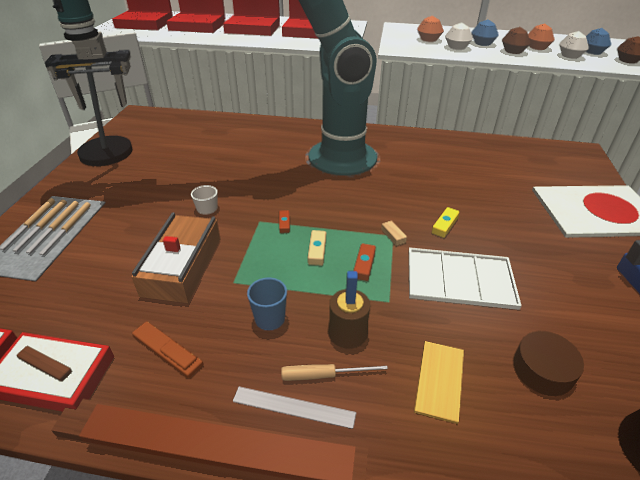

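View pics/top0.png

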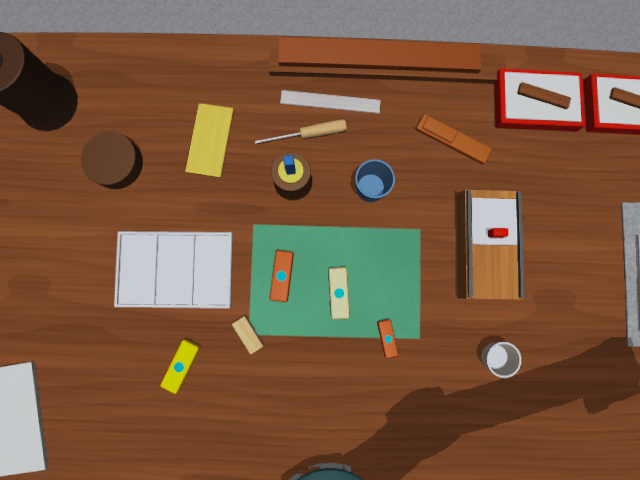

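```bash
cat > h.py <<'E'
from cell import robot, grip, kin, viewer
import cv2, numpy as np
from scipy.spatial.transform import Rotation as Rn
CI={c:viewer.camera_info(c) for c in ("scene","top")}
def ray(c,uv):
    I=CI[c]; K=I["camera_matrix"]
    d=np.array([(uv[0]-K[0,2])/K[0,0],(uv[1]-K[1,2])/K[1,1]]); u=d.copy()
    for _ in range(20): u=d/(1+I["k1"]*(u@u))
    R=np.array(I["R"]); return -R.T@I["t"], R.T@np.array([u[0],u[1],1])
def onz(c,uv,z):
    o,d=ray(c,uv); return o+d*(z-o[2])/d[2]
def proj(c,X):
    I=CI[c]; p=np.array(I["R"])@np.array(X,float)+I["t"]; s=p[:2]/p[2]; s=s*(1+I["k1"]*(s@s))
    K=I["camera_matrix"]; return np.array([K[0,0]*s[0]+K[0,2],K[1,1]*s[1]+K[1,2]])
def toworld(c,p): return np.array(CI[c]["R"]).T@(np.array(p)-CI[c]["t"])
def shot(c,name=None):
    im=viewer.read_camera(c)
    if name: cv2.imwrite(f"pics/{name}.png",im[:,:,::-1])
    return im
def rect(c,mask,z):
    cs=max(cv2.findContours(mask.astype(np.uint8),cv2.RETR_EXTERNAL,cv2.CHAIN_APPROX_NONE)[0],key=cv2.contourArea)
    P=np.array([onz(c,q[0],z)[:2] for q in cs],np.float32)
    (cx,cy),(w,h),a=cv2.minAreaRect(P); a=np.deg2rad(a)
    if w<h: w,h=h,w; a+=np.pi/2
    a=(a+np.pi/2)%np.pi-np.pi/2
    return np.array([cx,cy]),w,h,a
def down(th):
    "tool pointing down, jaw axis (tool y) at angle th from world x"
    y=np.array([np.cos(th),np.sin(th),0]); x=np.array([0,0,-1.]); z=np.cross(x,y)
    return Rn.from_matrix(np.c_[x,y,z]).as_rotvec()
E
python3 - <<'E'
from h import *
for c in ("top","scene"):
    shot(c)
    print(c)
    for n in ["well_mouth","cover_grip","stand_mouth","brush","brush_tip","rinse_jar","rinse_jar_rim","tray","phone","bay0","bay1","bay2","maple","cherry","walnut","paste_box"]:
        for r in viewer.pinpoint(n,c)[:4]:
            w=toworld(c,r["at"]); print(n,round(r["confidence"],2),w.round(0),proj(c,w).round(0))
    
E
python3 - <<'E'
import cv2
im=cv2.imread('pics/scene0.png'); cv2.imwrite('pics/z1.png',cv2.resize(im[200:360,230:430],(800,640))[:600])
cv2.imwrite('pics/z2.png',cv2.resize(cv2.imread('pics/top0.png')[60:320,400:640],(738,600)if 0 else (553,600)))
E
```

```text
top
well_mouth 0.55 [ 596. -296.   61.] [492. 218.]
cover_grip 0.94 [ 565. -300.  100.] [502. 231.]
cover_grip 0.39 [671.  94.  -3.] [293. 181.]
stand_mouth 0.76 [669.  97.  89.] [289. 171.]
brush 0.72 [669.  95.  87.] [290. 171.]
brush 0.66 [662. -65.   3.] [370. 187.]
brush_tip 0.25 [475. 111.  -0.] [281. 276.]
rinse_jar 0.61 [659. -61.  -2.] [368. 189.]
rinse_jar_rim 0.84 [664. -66.  81.] [375. 177.]
rinse_jar_rim 0.21 [ 550. -299.   -4.] [482. 245.]
tray 0.76 [486. 329.   2.] [173. 268.]
tray 0.23 [443.  -8.   0.] [340. 294.]
phone 0.93 [754. 269.   0.] [210. 140.]
phone 0.62 [671.  95.  85.] [290. 170.]
phone 0.44 [446.  -2.  25.] [337. 292.]
bay0 0.97 [486. 404.   7.] [135. 267.]
bay0 0.8 [488. 249.   6.] [212. 268.]
bay0 0.79 [483. 326.  12.] [173. 269.]
bay0 0.6 [ 595. -299.   61.] [493. 218.]
bay1 0.97 [486. 404.   7.] [135. 267.]
bay1 0.8 [488. 249.   6.] [212. 268.]
bay1 0.79 [483. 326.  12.] [173. 269.]
bay1 0.6 [ 595. -299.   61.] [493. 218.]
bay2 0.97 [486. 404.   7.] [135. 267.]
bay2 0.8 [488. 249.   6.] [212. 268.]
bay2 0.79 [483. 326.  12.] [173. 269.]
bay2 0.6 [ 595
[... 677 characters left out ...]
  7.] [495. 279.]
tray 0.78 [483. 328.   0.] [461. 278.]
phone 0.64 [755. 269.  -1.] [439. 381.]
bay0 0.93 [483. 324.   7.] [460. 276.]
bay0 0.79 [481. 399.   9.] [494. 278.]
bay0 0.57 [485. 257.   2.] [429. 274.]
bay1 0.93 [483. 324.   7.] [460. 276.]
bay1 0.79 [481. 399.   9.] [494. 278.]
bay1 0.57 [485. 257.   2.] [429. 274.]
bay2 0.93 [483. 324.   7.] [460. 276.]
bay2 0.79 [481. 399.   9.] [494. 278.]
bay2 0.57 [485. 257.   2.] [429. 274.]
maple 0.94 [450.  -5.  -3.] [316. 253.]
cherry 0.88 [296. 299.  -0.] [444. 225.]
cherry 0.71 [477. 107.  -2.] [363. 265.]
cherry 0.63 [ 357. -102.    2.] [285. 222.]
walnut 0.51 [487. 256.   6.] [429. 274.]
paste_box 0.6 [ 543. -299.   -3.] [183. 265.]
```

View pics/z1.png

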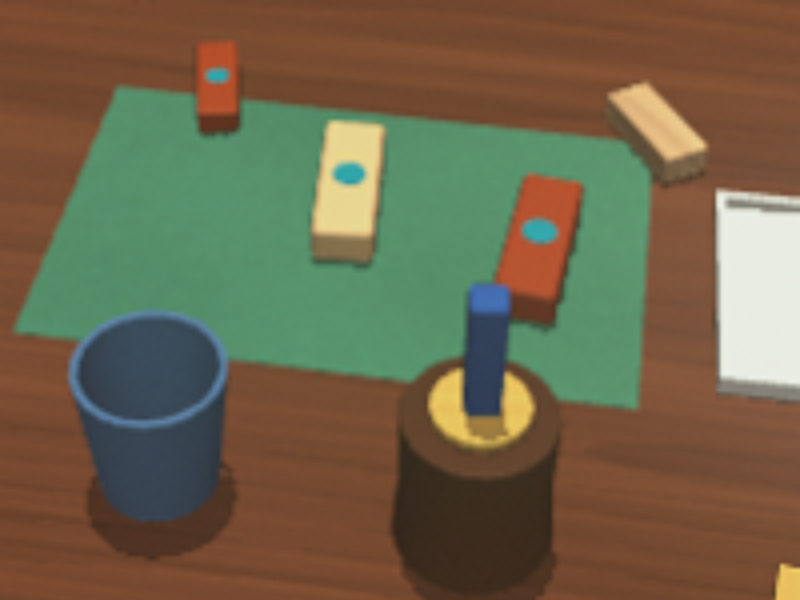

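View pics/z2.png

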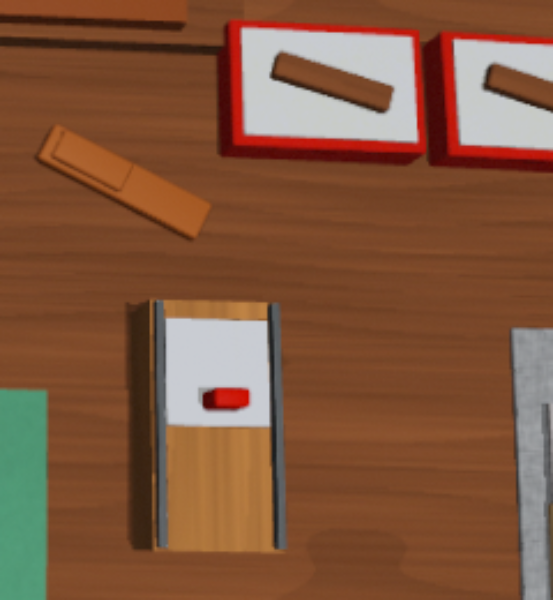

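```bash
python3 - <<'E'
from h import *
for c in ("top","scene"):
    im=shot(c); hsv=cv2.cvtColor(im,cv2.COLOR_RGB2HSV); print(c)
    for n,z in [("maple",24),("cherry",24),("tray",12),("phone",9),("paste_box",60)]:
        for r in viewer.silhouettes(n,c)[:3]:
            try: p,w,h,a=rect(c,r["mask"],z); print(n,round(r["confidence"],2),p.round(0),round(w),round(h),round(a,3))
            except Exception as e: print(e)
    def comps(m,n,z,mn=8):
        k,l,st,ce=cv2.connectedComponentsWithStats(m.astype(np.uint8))
        for i in range(1,k):
            if st[i,4]>=mn:
                p,w,h,a=rect(c,l==i,z); print(n,ce[i].round(1),st[i,4],onz(c,ce[i],z).round(1),p.round(1),round(w),round(h),round(a,3))
    H,S,V=[hsv[...,i].astype(int) for i in range(3)]
    comps((abs(H-92)<8)&(S>120)&(V>100),"teal",24)
    roi=np.zeros(H.shape,bool)
    u,v=proj(c,[566,-299,95]).astype(int); roi[v-30:v+30,u-30:u+30]=1
    comps(roi&((H<6)|(H>174))&(S>200)&(V>100),"redgrip",98)
    roi[:]=0;u,v=proj(c,[670,95,130]).astype(int); roi[v-40:v+40,u-40:u+40]=1
    comps(roi&(abs(H-112)<15)&(S>100),"handle",161)
    print(hsv[v-8:v+8:2,u], )
E
```

```text
top
maple 0.96 [446.  -4.] 98 35 0.097
cherry 0.74 [ 360. -102.] 74 29 0.204
cherry 0.67 [296. 298.] 103 39 -0.413
cherry 0.65 [475. 109.] 100 38 -0.119
tray 0.62 [483. 325.] 231 152 -1.555
phone 0.75 [751. 268.] 151 77 -0.118
phone 0.69 [ 552. -310.] 222 138 0.01
paste_box 0.89 [ 546. -291.] 211 131 0.003
teal [280.9 275.6] 69 [475.8 109.1  24. ] [475.9 108.9] 18 16 0.037
teal [338.7 293. ] 71 [444.9  -4.9  24. ] [444.8  -4.4] 18 16 -1.545
teal [387.9 338.7] 34 [ 359.1 -102.3   24. ] [ 359.  -102.2] 11 11 1.117
teal [178.4 366.7] 69 [294.8 300.6  24. ] [295.2 300.3] 16 16 0.84
redgrip [499.8 232.3] 114 [ 563.1 -296.9   98. ] [ 562.8 -297.3] 27 13 -1.542
handle [289.1 164. ] 165 [662.6  91.9 161. ] [662.2  91.8] 32 16 0.229
[[106 183 177]
 [106 186 185]
 [106 186 188]
 [106 184 190]
 [106 188 156]
 [108 192  77]
 [108 191  76]
 [108 190  75]]
scene
maple 0.94 [458.  -4.] 120 37 0.086
cherry 0.86 [312. 297.] 118 41 -0.434
cherry 0.81 [ 378. -100.] 88 23 0.214
cherry 0.55 [488. 109.] 116 37 -0.1
tray 0.78 [490. 324.] 236 163 -1.549
phone 0.77 [756. 269.] 157 75 -0.121
paste_box 0.76 [ 568. -286.] 262 146 0.019
teal [446.  217.8] 20 [296.9 299.8  24. ] [295.9 299.2] 15 12 -1.399
teal [283.8 218.4] 9 [ 369.  -100.6   24. ] [ 369.1 -100.1] 10 4 -1.401
teal [317. 243.] 29 [446.9  -4.1  24. ] [446.8  -4.1] 14 14 0.168
teal [364.3 257.2] 32 [477.2 108.8  24. ] [476.4 109. ] 16 13 -1.404
redgrip [169.4 238.6] 38 [ 568.9 -297.2   98. ] [ 568.6 -296.5] 25 10 -1.402
handle [351.1 286.2] 284 [702.   95.5 161. ] [701.5  95.6] 72 16 0.085
[[109 153 163]
 [109 107  88]
 [107 115  89]
 [108 111  87]
 [108 113  88]
 [108 113  88]
 [108 113  88]
 [109 111  87]]
```

```bash
python3 - <<'E'
import cv2
a=cv2.imread('pics/top0.png'); cv2.imwrite('pics/z3.png',cv2.resize(a[145:205,260:320],(600,600),interpolation=cv2.INTER_NEAREST))
E
```

```text
(no output)
```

View pics/z3.png

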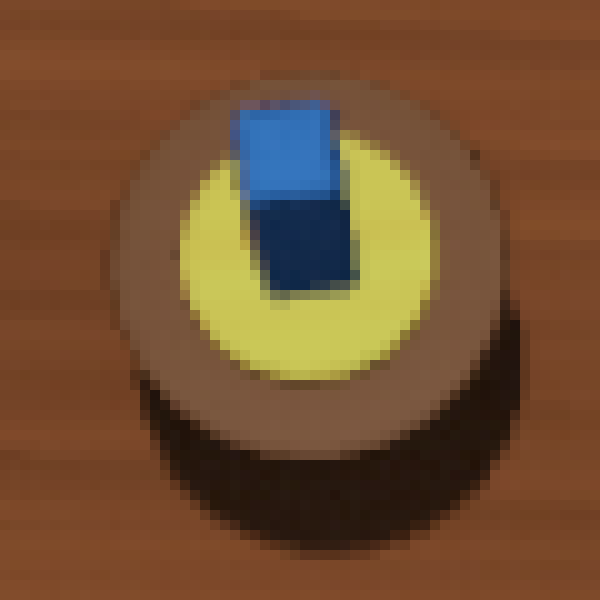

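```bash
python3 - <<'E'
from h import *
im=cv2.imread('pics/top0.png')[:,:,::-1]; hsv=cv2.cvtColor(im.copy(),cv2.COLOR_RGB2HSV); H,S,V=[hsv[...,i].astype(int) for i in range(3)]
roi=np.zeros(H.shape,bool); roi[145:205,260:320]=1
c="top"
m=roi&(abs(H-108)<8)&(S>140)&(V>130); print(m.sum(),rect(c,m,161), onz(c,np.argwhere(m).mean(0)[::-1],161))
b=roi&(H>20)&(H<35)&(S>120)|roi&(abs(H-108)<8)&(S>140)
cs=max(cv2.findContours((roi&(H>20)&(H<35)&(S>120)).astype(np.uint8),0,1)[0],key=cv2.contourArea)
P=np.array([onz(c,q[0],91)[:2] for q in cs],np.float32); print(cv2.minEnclosingCircle(P))
for nm,xy in [("maple",(445,-5)),]: pass
# image corners of handle top
for uv in [(260+23.5,145+10.8),(260+32.8,145+10.0),(260+24.8,145+19.7),(260+34,145+19)]: print(onz(c,uv,161).round(1))
E
```

```text
84 (array([670.57177734,  93.10248566]), 15.969535827636719, 15.482621192932129, np.float64(0.037467260201079045)) [669.77070258  93.48005575 161.        ]
((670.2735595703125, 93.6973648071289), 24.012191772460938)
[676.9 101.9 161. ]
[678.8  86.  161. ]
[661.2  99.1 161. ]
[662.9  83.4 161. ]
```

```bash
cat >> h.py <<'E'
def best(pos,th):
    j=robot.observe()["joints"]; c=[]
    for t in (th,th+np.pi):
        q=kin.ik(list(pos),down(t))
        if q is not None: c.append((abs(np.array(q)-j).max(),t,q))
    c.sort(key=lambda a:a[0]); return c
def go(pos,th):
    b=best(pos,th)[0]; robot.movep(list(pos),down(b[1])); return b[1]
def st(msg=""):
    s=robot.observe(); print(msg,"t",round(s["t"],2),"tcp",s["tcp_pos"].round(1),"F",s["contact_force"].round(1),"g",round(s["grip_width"],3)); return s
E
python3 - <<'E'
from h import *
print(Rn.from_rotvec(robot.observe()["tcp_rot"]).as_matrix().round(2))
for p,t in [((565,-297,200),0),((470,-297,73),0),((670,93,116),.13),((670,93,240),.13),((598,-298,136),.13),((445,-5,126),.13),((664,-65,150),.13),((445,-5,20),1.66),((476,109,20),1.46),((485,400,20),1.57),((485,250,20),1.57)]:
    for b in best(p,t): print(p,round(b[1],2),round(b[0],2),np.array(b[2]).round(2))
E
```

```text
[[-0.    0.33 -0.94]
 [-0.   -0.94 -0.33]
 [-1.    0.    0.  ]]
(565, -297, 200) 0 0.47 [ 0.72  0.5  -0.39  1.63  0.21  1.06  0.26]
(565, -297, 200) 3.14 2.57 [ 0.28  0.46  0.21  1.66 -0.11  1.03 -2.62]
(470, -297, 73) 0 0.4 [ 0.79  0.53 -0.36  1.92  0.27  0.74  0.27]
(470, -297, 73) 3.14 2.42 [ 0.31  0.5   0.24  1.95 -0.18  0.71 -2.48]
(670, 93, 116) 0.13 0.94 [ 0.25  0.72 -0.65  1.57  0.49  1.01 -0.42]
(670, 93, 116) 3.27 2.36 [-0.94  1.06  1.33  1.66 -1.07  1.32 -2.42]
(670, 93, 240) 0.13 0.88 [ 0.31  0.62 -0.76  1.47  0.44  1.23 -0.37]
(670, 93, 240) 3.27 2.49 [-0.95  0.86  1.34  1.56 -0.85  1.41 -2.55]
(598, -298, 136) 0.13 0.5 [ 0.69  0.62 -0.39  1.6   0.27  0.98  0.34]
(598, -298, 136) 3.27 2.43 [ 0.26  0.58  0.21  1.63 -0.14  0.95 -2.49]
(445, -5, 126) 0.13 0.67 [ 0.53  0.34 -0.68  2.13  0.31  0.77 -0.22]
(445, -5, 126) 3.27 2.29 [-1.1   0.62  1.36  2.22 -0.78  0.95 -2.27]
(664, -65, 150) 0.13 0.7 [ 0.49  0.67 -0.65  1.58  0.45  1.05 -0.16]
(664, -65, 150) 3.27 2.16 [-0.72  0.99  1.34  1.66 -0.99  1.32 -2.21]
(445, -5, 20) 1.66 1.14 [ 0.43  0.55 -0.59  2.18  0.57  0.56  1.08]
(445, -5, 20) 4.8 1.8 [ 0.23  0.49 -0.34  2.2   0.34  0.5  -1.86]
(476, 109, 20) 1.46 1.03 [ 0.15  0.59 -0.55  2.09  0.53  0.61  0.7 ]
(476, 109, 20) 4.6 2.25 [ 0.02  0.55 -0.38  2.1   0.37  0.56 -2.31]
(485, 400, 20) 1.57 1.34 [-0.15  0.89 -0.87  1.73  0.83  0.93  0.21]
(485, 400, 20) 4.71 2.77 [-0.26  0.81 -0.69  1.74  0.66  0.84 -2.82]
(485, 250, 20) 1.57 1.04 [ 0.23  0.9  -1.05  1.93  0.99  0.95  0.24]
(485, 250, 20) 4.71 2.5 [-0.11  0.66 -0.55  1.95  0.53  0.68 -2.56]
```

```bash
python3 - <<'E'
from h import *
go((565.5,-297.5,200),0); st("above")
grip(0.6,20)
robot.servo_line([565.5,-297.5,74],feed=120); st("down")
grip(0.0,20); st("gripped")
s=robot.observe()["tcp_pos"]
robot.servo_line([465,-297.5,74],feed=80); st("slid")
shot("top","t1")
E
```

```text
above t 4.12 tcp [ 564.4 -299.7  199.9] F [ 0.1 -0.7 -0.2] g 1.001
down t 6.01 tcp [ 566.1 -297.8   74.9] F [-0.3  0.1 -0.5] g 0.599
gripped t 6.68 tcp [ 565.6 -297.5   74.1] F [0.  0.1 0.6] g 0.173
slid t 8.09 tcp [ 477.1 -297.8   75.1] F [ 31.9  -5.2 -26.3] g 0.175
```

View pics/t1.png

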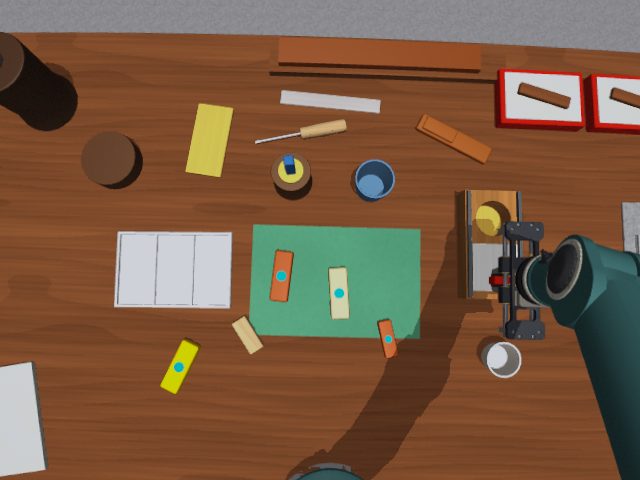

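```bash
python3 - <<'E'
from h import *
robot.hold(0.4); st()
a=shot("scene"); cv2.imwrite("pics/s1.png",cv2.resize(a[120:320,60:300,::-1],(720,600)))
for c in ("scene","top"):
    if c=="top": shot(c)
    for n in ("cover_grip","well_mouth","paste_box"):
        for r in viewer.pinpoint(n,c)[:1]: print(c,n,r["confidence"],toworld(c,r["at"]).round(1))
E
```

```text
t 8.54 tcp [ 477.1 -297.8   75.1] F [ 31.7  -5.6 -25.8] g 0.175
scene cover_grip 0.97 [ 475.5 -303.8   91.2]
scene well_mouth 0.65 [ 598.8 -298.4   64. ]
scene paste_box 0.79 [ 543.2 -299.7   -2.5]
top cover_grip 0.58 [ 475.2 -305.7  102. ]
top well_mouth 0.75 [670.7  92.5  86.6]
top paste_box 0.58 [ 550.5 -296.1   -3. ]
```

View pics/s1.png

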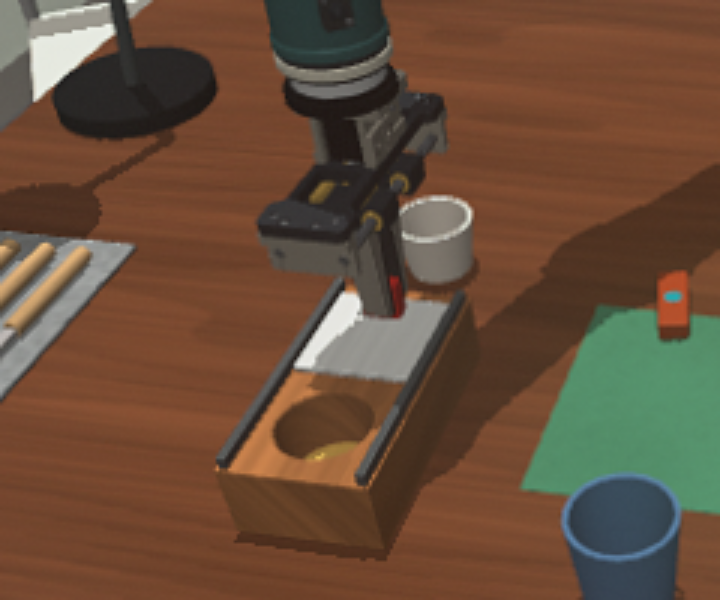

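```bash
python3 - <<'E'
from h import *
robot.servo_line([477,-297.5,74],feed=50); st("relax")
grip(0.6); st()
robot.servo_line([477,-297.5,250],feed=250)
grip(0.6)
go((670.2,93.5,250),0.13); st("above brush")
a=shot("top","t2"); shot("scene","s2")
robot.servo_line([670.2,93.5,116],feed=120); st("at brush")
a=shot("scene"); cv2.imwrite("pics/s3.png",cv2.resize(a[200:360,250:450,::-1],(750,600)))
E
```

```text
relax t 9.33 tcp [ 477.5 -297.7   74.8] F [ 1.2 -1.8  5. ] g 0.171
 t 10.06 tcp [ 476.9 -297.5   74. ] F [0.5 0.4 0.4] g 0.605
above brush t 12.72 tcp [670.4  91.3 249.9] F [ 0.6 -0.4  0.4] g 0.603
at brush t 14.09 tcp [670.8  93.7 117. ] F [-0.1  0.   0.3] g 0.602
```

View pics/s3.png

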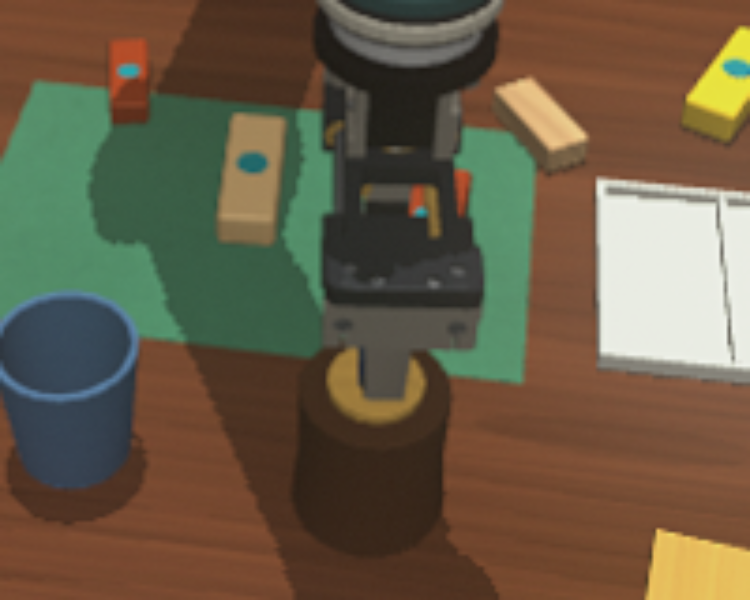

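View pics/t2.png

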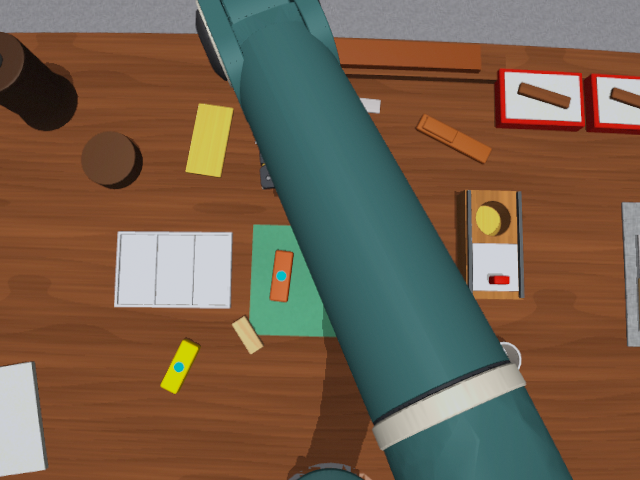

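```bash
python3 - <<'E'
from h import *
grip(0.0,25); st("grip")
robot.hold(0.3); st("settled")
robot.servo_line([670.2,93.5,240],feed=100); st("lifted")
robot.servo_line([598,-298,240],feed=180)
robot.hold(0.3); st("over well")
a=shot("scene"); cv2.imwrite("pics/s4.png",cv2.resize(a[120:320,60:300,::-1],(720,600)))
for n in ("brush","brush_tip"):
    for r in viewer.pinpoint(n,"scene")[:2]: print(n,r["confidence"],toworld("scene",r["at"]).round(1))
E
```

```text
grip t 14.79 tcp [670.2  93.4 116. ] F [ 0.4 -0.3  0.8] g 0.19
settled t 15.09 tcp [670.2  93.5 116. ] F [ 0.3 -0.7  0.2] g 0.193
lifted t 16.48 tcp [669.8  93.4 239.1] F [ 0.1 -0.  -0.7] g 0.19
over well t 19.14 tcp [ 598.1 -297.8  240. ] F [ 0.   0.3 -0.8] g 0.192
brush 0.78 [ 597.6 -294.5  208.2]
brush 0.57 [667.9  94.1  -5.2]
brush_tip 0.73 [ 599.1 -299.    60. ]
brush_tip 0.51 [ 596.4 -300.6  132.7]
```

View pics/s4.png

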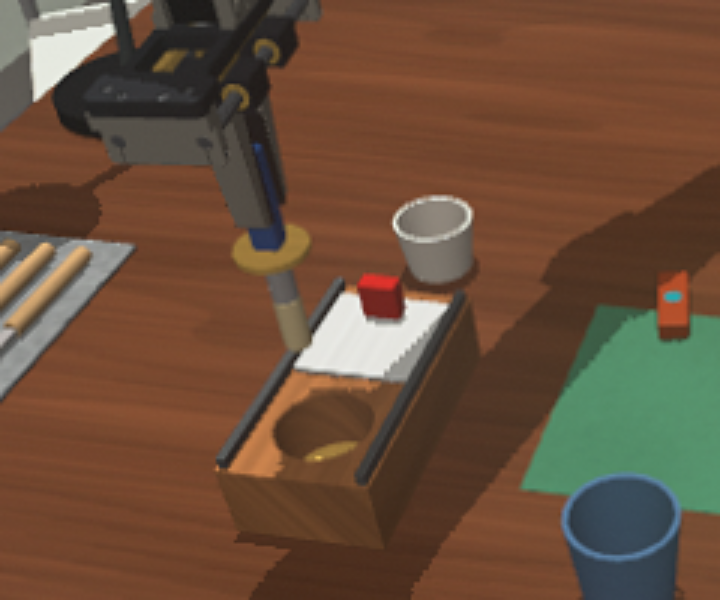

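```bash
python3 - <<'E'
from h import *
robot.servo_line([598.5,-298,138],feed=120); robot.hold(0.5); st("dip")
robot.servo_line([598.5,-298,235],feed=150)
robot.hold(0.1)
for c in ("top","scene"):
    im=shot(c,c+"5"); hsv=cv2.cvtColor(im,cv2.COLOR_RGB2HSV);H,S,V=[hsv[...,i].astype(int) for i in range(3)]
    k,l,s,ce=cv2.connectedComponentsWithStats(((abs(H-92)<8)&(S>120)&(V>60)).astype(np.uint8))
    for i in range(1,k):
        if s[i,4]>8: print(c,ce[i].round(1),s[i,4],onz(c,ce[i],24).round(1))
E
```

```text
dip t 20.79 tcp [ 598.5 -298.1  138.1] F [ 0.1  0.3 -0.6] g 0.19
top [280.9 275.6] 69 [475.8 109.1  24. ]
top [338.7 293. ] 71 [444.9  -4.9  24. ]
top [387.9 338.7] 34 [ 359.1 -102.3   24. ]
top [178.4 366.7] 69 [294.8 300.6  24. ]
scene [446.  217.8] 20 [296.9 299.8  24. ]
scene [283.8 218.4] 9 [ 369.  -100.6   24. ]
scene [317. 243.] 29 [446.9  -4.1  24. ]
scene [364.3 257.2] 32 [477.2 108.8  24. ]
```

View pics/top5.png

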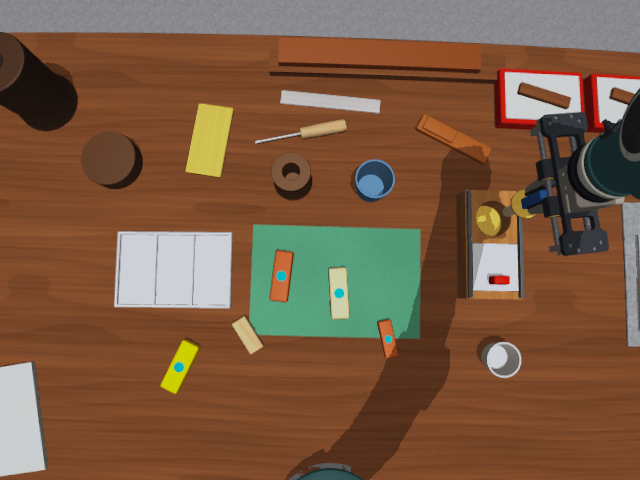

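```bash
cat >> h.py <<'E'
def teals(c):
    im=shot(c); hsv=cv2.cvtColor(im,cv2.COLOR_RGB2HSV);H,S,V=[hsv[...,i].astype(int) for i in range(3)]
    k,l,s,ce=cv2.connectedComponentsWithStats(((abs(H-92)<8)&(S>120)&(V>60)).astype(np.uint8))
    r=[(onz(c,ce[i],24)[:2].round(1),int(s[i,4])) for i in range(1,k) if s[i,4]>8]
    print(c,r); return r
def press(x,y):
    robot.servo_line([x,y,142],feed=150)
    for z in (132,127,125,123):
        robot.servo_line([x,y,z],feed=25); robot.hold(0.15)
        s=st(z)
    robot.hold(0.3)
    robot.servo_line([x,y,160],feed=60)
    robot.servo_line([x,y,235],feed=150)
E
python3 - <<'E'
from h import *
robot.servo_line([445.5,-4.6,235],feed=200); robot.hold(.1)
teals("scene"); st()
press(445.5,-4.6)
shot("top","top6"); shot("scene","scene6")
teals("top"); teals("scene")
E
```

```text
scene [(array([296.9, 299.8]), 20), (array([ 369. , -100.6]), 9), (array([446.9,  -4.1]), 27), (array([477.2, 108.8]), 32)]
 t 23.75 tcp [445.7  -5.1 234.8] F [ 0.5  0.6 -1.8] g 0.192
132 t 25.22 tcp [445.6  -4.6 132.1] F [-1.5 -0.4 -1.6] g 0.196
127 t 25.72 tcp [445.5  -4.6 127. ] F [-0.4 -1.3 -0.2] g 0.191
125 t 26.12 tcp [445.6  -4.6 125.1] F [ 0.2 -0.1  0.7] g 0.199
123 t 26.52 tcp [445.6  -4.6 123.1] F [0.4 0.2 1.4] g 0.194
top [(array([475.8, 109.1]), 69), (array([294.8, 300.6]), 69)]
scene [(array([296.9, 299.8]), 20), (array([ 369. , -100.6]), 9), (array([446.9,  -4.1]), 27), (array([477.2, 108.8]), 32)]
```

View pics/scene6.png

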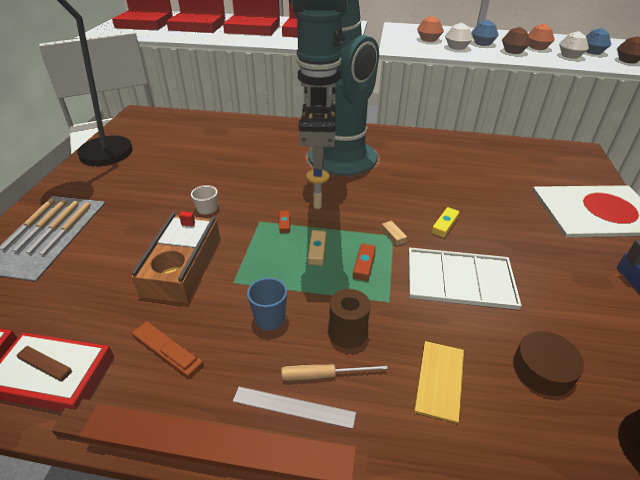

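```bash
python3 - <<'E'
from h import *
def avg():
    F=[]
    for _ in range(8): robot.hold(0.05); F.append(robot.observe()["contact_force"][2])
    return round(np.mean(F),2)
print("free",avg())
robot.servo_line([476,109,235],feed=200); robot.hold(.1); teals("scene")
robot.servo_line([476,109,142],feed=150); print(142,avg())
robot.servo_line([476,109,127],feed=30); print(127,avg())
robot.servo_line([476,109,123],feed=30); print(123,avg())
robot.servo_line([476,109,121],feed=30); print(121,avg()); st()
a=shot("scene"); cv2.imwrite("pics/s7.png",cv2.resize(a[120:320,230:470,::-1],(720,600)))
robot.servo_line([476,109,160],feed=60)
robot.servo_line([476,109,235],feed=150); teals("scene")
E
```

```text
free -0.38
scene [(array([296.9, 299.8]), 20), (array([ 369. , -100.6]), 9), (array([446.9,  -4.1]), 29), (array([477.5, 109.2]), 30)]
142 -0.63
127 -0.16
123 1.29
121 2.06
 t 33.27 tcp [476.1 109.1 121.1] F [1.2 1.2 2.1] g 0.192
scene [(array([296.9, 299.8]), 20), (array([ 369. , -100.6]), 9), (array([446.9,  -4.1]), 29), (array([477.5, 109.2]), 30)]
```

View pics/s7.png

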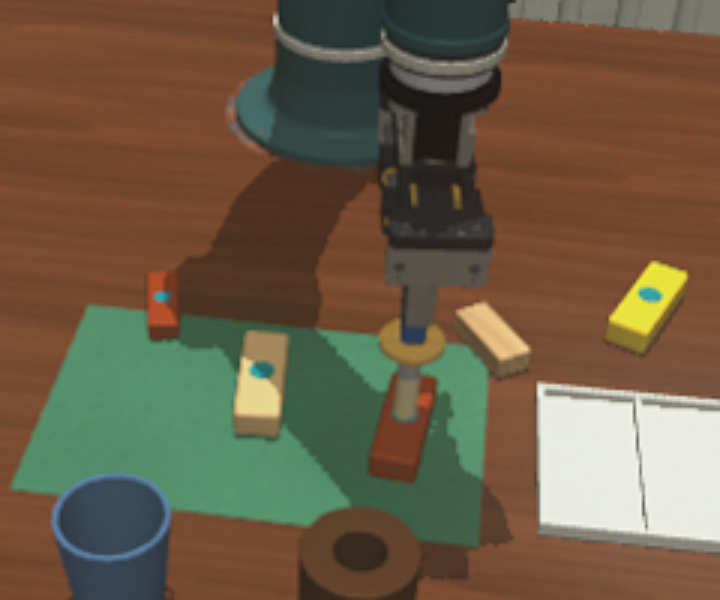

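```bash
python3 - <<'E'
from h import *
shot("top")
for n in ("rinse_jar_rim","stand_mouth"):
    for r in viewer.pinpoint(n,"top")[:1]: print(n,toworld("top",r["at"]).round(1))
robot.servo_line([663,-65,235],feed=200); robot.hold(.2)
robot.servo_line([663,-65,148],feed=100); robot.hold(0.5); st("rinse")
shot("scene","s8")
robot.servo_line([663,-65,240],feed=150)
robot.servo_line([670.2,93.5,240],feed=150); robot.hold(0.3); st("over stand")
a=shot("scene"); cv2.imwrite("pics/s9.png",cv2.resize(a[180:360,240:450,::-1],(700,600)))
E
```

```text
rinse_jar_rim [661.7 -62.7  80.1]
stand_mouth [666.1  91.2  88.3]
rinse t 38.12 tcp [663.  -65.  148.1] F [ 0.8  0.1 -0.1] g 0.195
over stand t 40.44 tcp [670.3  92.8 240. ] F [ 0.4 -0.9 -1.3] g 0.195
```

View pics/s8.png

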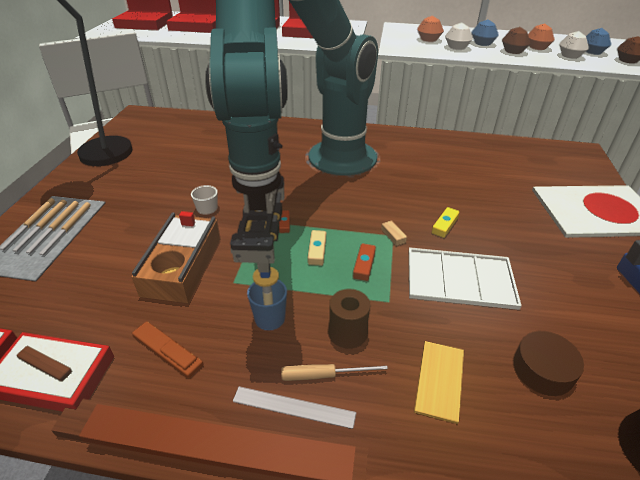

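View pics/s9.png

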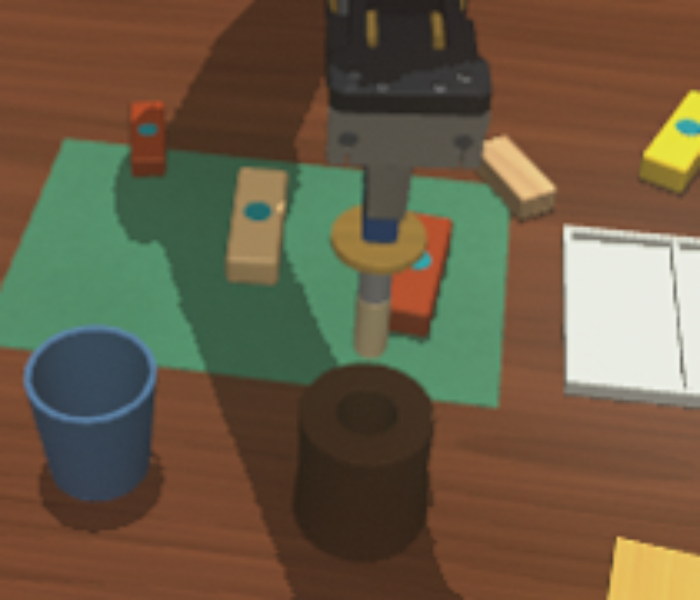

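```bash
python3 - <<'E'
from h import *
robot.servo_line([670.2,93.5,185],feed=100); st()
robot.servo_line([670.2,93.5,130],feed=40); st()
robot.servo_line([670.2,93.5,116.5],feed=20); st("seated")
grip(0.5); robot.hold(0.6); st("open")
robot.servo_line([670.2,93.5,250],feed=80); robot.hold(0.3)
a=shot("scene"); cv2.imwrite("pics/s10.png",cv2.resize(a[180:360,240:450,::-1],(700,600)))
teals("scene")
for r in viewer.pinpoint("brush","scene")[:2]: print(r["confidence"],toworld("scene",r["at"]).round(1))
E
```

```text
t 41.19 tcp [670.5  93.8 185.3] F [ 0.6  0.1 -0.5] g 0.195
 t 42.72 tcp [670.4  93.6 130.3] F [-1.  0.  0.] g 0.197
seated t 43.54 tcp [670.2  93.6 116.5] F [ 0.5 -1.6 -1. ] g 0.193
open t 44.73 tcp [670.2  93.5 116.5] F [ 0.2 -0.1 -0.4] g 0.5
scene [(array([296.9, 299.8]), 20), (array([ 369. , -100.6]), 9), (array([446.9,  -4.1]), 27), (array([477.2, 108.8]), 32)]
0.57 [671.1  95.5  83.9]
```

View pics/s10.png

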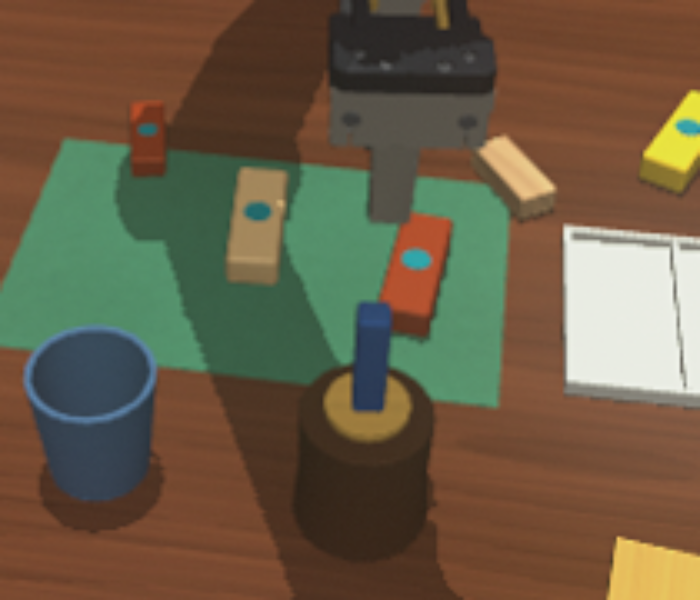

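```bash
cat >> h.py <<'E'
def pick(x,y,yaw):
    th=go((x,y,250),yaw+np.pi/2); grip(0.75,25)
    robot.servo_line([x,y,60],feed=200); robot.servo_line([x,y,10.5],feed=50); st("low")
    grip(0.0,25); robot.hold(0.2); s=st("gripped")
    robot.servo_line([x,y,120],feed=80); return s["tcp_pos"]
def place(x,y,yaw):
    go((x,y,120),yaw+np.pi/2); robot.hold(0.2); st("over bay")
    robot.servo_line([x,y,40],feed=120); robot.servo_line([x,y,16.5],feed=30); st("placed")
    grip(0.55); robot.hold(0.2)
    robot.servo_line([x,y,60],feed=80); robot.servo_line([x,y,180],feed=200)
E
python3 - <<'E'
from h import *
pick(476,109,-0.115)
a=shot("scene"); cv2.imwrite("pics/s11.png",cv2.resize(a[150:330,290:500,::-1],(700,600)))
E
```

```text
low t 50.84 tcp [476.2 109.1  10.7] F [0.2 0.7 0.2] g 0.75
gripped t 51.63 tcp [476.  108.9  10.6] F [-0.9 -0.5  3. ] g 0.391
```

View pics/s11.png

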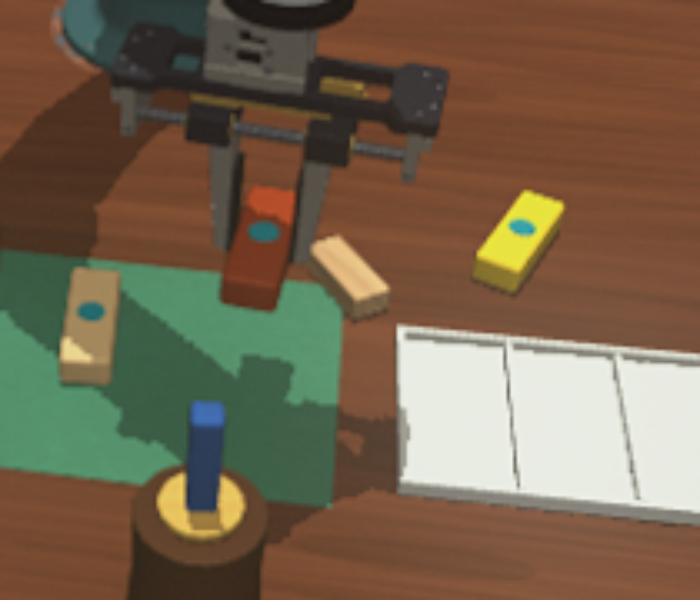

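```bash
python3 - <<'E'
from h import *
place(484,400,0.016); robot.servo_line([484,300,200],feed=200); robot.hold(.1)
teals("scene"); shot("scene","s12"); shot("top","t12")
for r in viewer.silhouettes("maple","scene")[:1]: print(rect("scene",r["mask"],24))
for r in viewer.silhouettes("maple","top")[:1]: print(r["confidence"],rect("top",r["mask"],24))
E
```

```text
over bay t 54.52 tcp [485.2 398.2 120. ] F [ 0.3 -0.3 -0.9] g 0.392
placed t 56.27 tcp [484.  400.2  16.6] F [-0.   0.2 -0.8] g 0.39
scene [(array([296.9, 299.8]), 20), (array([ 369. , -100.6]), 9), (array([446.9,  -4.1]), 27), (array([480.3, 403.5]), 36)]
(array([458.2835083 ,  -3.63614464]), 118.8577880859375, 36.3552131652832, np.float64(0.07893050207165953))
0.72 (array([446.33166504,  -4.99971771]), 95.84292602539062, 38.08063888549805, np.float64(0.08078045027812619))
```

View pics/s12.png

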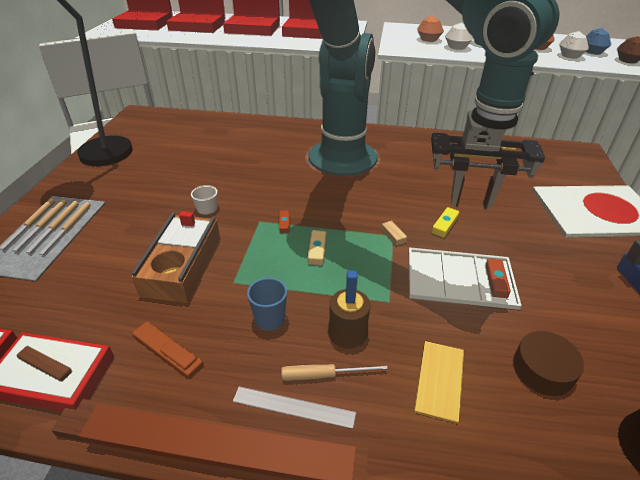

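```bash
python3 - <<'E'
from h import *
pick(445.5,-4.6,0.085)
shot("top","t13")
r=teals("scene")
E
```

```text
low t 63.22 tcp [445.7  -4.5  10.7] F [ 0.5 -0.  -0.5] g 0.749
gripped t 64.01 tcp [445.5  -4.7  10.6] F [-0.8 -0.8  2. ] g 0.386
scene [(array([298.5, -26.6]), 27), (array([296.9, 299.8]), 20), (array([ 369. , -100.6]), 9), (array([480.3, 403.5]), 36)]
```

```bash
python3 - <<'E'
from h import *
place(484,252,0.016); robot.hold(.1)
robot.servo_line([484,100,250],feed=250)
robot.servo_line([478,-200,250],feed=250)
teals("scene"); shot("scene","s14"); shot("top","t14")
for n in ("maple","cherry"):
  for c in ("top","scene"):
    for r in viewer.pinpoint(n,c)[:3]: print(n,c,round(r["confidence"],2),toworld(c,r["at"]).round(1))
    for r in viewer.silhouettes(n,c)[:3]: print(rect(c,r["mask"],29))
a=cv2.imread("pics/s14.png");cv2.imwrite("pics/s14z.png",cv2.resize(a[230:320,390:540],(800,480)))
E
```

```text
over bay t 66.84 tcp [484.6 250.1 119.9] F [-0.2 -0.4 -1.5] g 0.387
placed t 68.59 tcp [484.1 252.1  16.6] F [ 0.5  0.9 -0.3] g 0.388
scene [(array([296.9, 299.8]), 20), (array([ 369. , -100.6]), 9), (array([480.2, 254.6]), 30), (array([480.3, 403.5]), 36)]
maple top 0.95 [482.9 248.    6.1]
(array([482.75167847, 251.69534302]), 97.45596313476562, 39.06172561645508, np.float64(0.017188474439048473))
maple scene 0.79 [490.3 258.3   2.7]
(array([494.70361328, 250.40037537]), 122.0335922241211, 41.10969161987305, np.float64(-0.03884832976931296))
(array([585.98278809,  86.40403748]), 115.88306427001953, 50.55148696899414, np.float64(0.13076032735077958))
cherry top 0.81 [294.7 301.5   0.8]
cherry top 0.66 [ 3.533e+02 -1.052e+02 -2.000e-01]
cherry top 0.58 [483.5 401.8   2.2]
(array([483.1418457, 397.7925415]), 96.04369354248047, 41.98888397216797, np.float64(0.030190509578762903))
(array([ 361.02578735, -101.28153229]), 73.56655883789062, 29.511760711669922, np.float64(0.20151221178053524))
(array([297.07058716, 295.97698975]), 101.04680633544922, 38.84040069580078, np.float64(-0.41404511678403644))
cherry scene 0.86 [484.1 400.    2.5]
cherry scene 0.76 [297.8 298.9  -3.5]
cherry scene 0.74 [ 358.8 -101.9    1.5]
(array([497.36877441, 395.64318848]), 118.77941131591797, 42.282798767089844, np.float64(0.02346289445084282))
(array([321.1461792 , 294.70669556]), 114.60957336425781, 37.291927337646484, np.float64(-0.43337607103053966))
(array([383.96554565, -98.03585052]), 87.84788513183594, 22.591859817504883, np.float64(0.21405889630811648))
```

View pics/s14z.png

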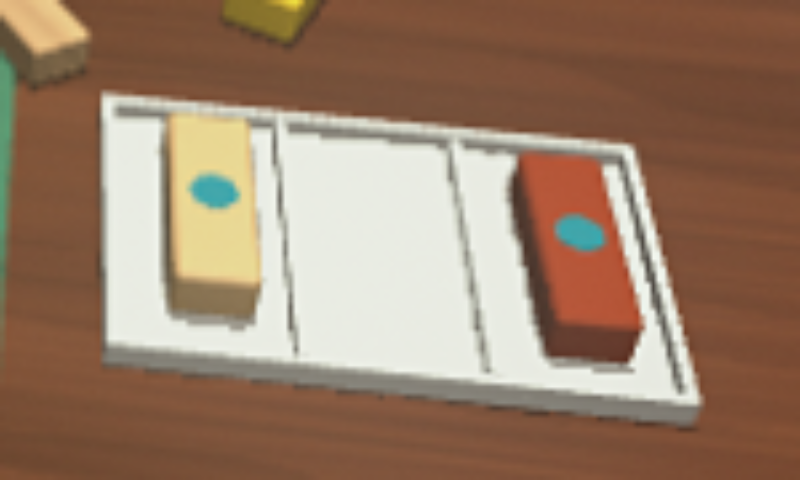

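View pics/t14.png

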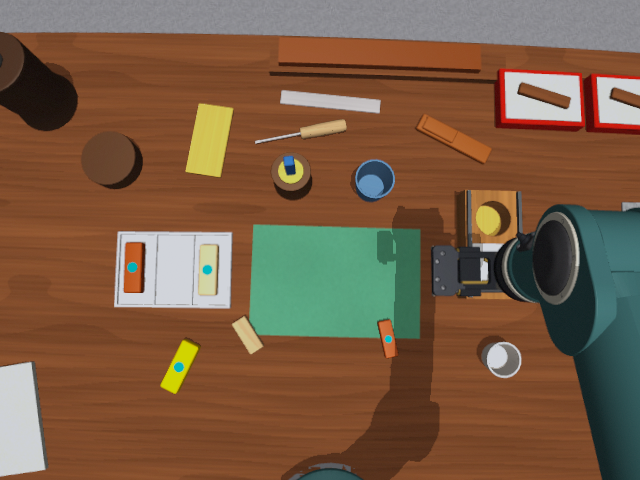

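```bash
python3 - <<'E'
from h import *
go((477,-297.5,220),0); grip(0.6,20)
robot.servo_line([477,-297.5,74],feed=120); st("down")
grip(0.0,20); st("grip")
robot.servo_line([562,-297.5,74],feed=80); st()
for x in range(564,584,2):
    robot.servo_line([x,-297.5,74],feed=40); s=st(x)
    if s["contact_force"][0]<-12: break
x=s["tcp_pos"][0]
robot.servo_line([x,-297.5,74],feed=40); st("relax")
grip(0.6); robot.servo_line([x,-297.5,220],feed=150); 
robot.servo_line([400,-400,300],feed=200); robot.hold(.5)
shot("scene","s15"); a=shot("top","t15")
for c in("scene","top"):
  for r in viewer.pinpoint("cover_grip",c)[:1]: print(c,toworld(c,r["at"]).round(1))
for r in viewer.pinpoint("brush","scene")[:1]: print(toworld("scene",r["at"]).round(1))
teals("scene"); st()
E
```

```text
down t 76.31 tcp [ 477.5 -297.8   74.8] F [-0.1 -0.9 -0.3] g 0.597
grip t 76.98 tcp [ 477.2 -297.5   74.1] F [0.1 1.  0.7] g 0.173
 t 78.2 tcp [ 562.5 -297.    74.1] F [2.  2.7 1.3] g 0.176
564 t 78.45 tcp [ 563.7 -297.    74. ] F [-1.1  3.8  4.1] g 0.171
566 t 78.7 tcp [ 566.  -297.1   74.1] F [-1.8  4.   5.1] g 0.167
568 t 78.95 tcp [ 568.2 -297.    74.1] F [-0.6  5.9  4. ] g 0.169
570 t 79.2 tcp [ 570.2 -297.    74.1] F [-0.7  5.   4.9] g 0.17
572 t 79.45 tcp [ 572.2 -297.    74.1] F [-1.2  5.6  4.6] g 0.172
574 t 79.7 tcp [ 572.2 -297.    74. ] F [-6.   6.7  9.6] g 0.174
576 t 79.95 tcp [ 572.2 -297.1   74. ] F [-12.3   6.3  12.6] g 0.17
relax t 80.2 tcp [ 571.7 -297.    74. ] F [-1.9  4.8  5.2] g 0.173
scene [ 570.1 -301.9   90.2]
top [ 569.1 -303.1   99.7]
[672.2  95.6  85. ]
scene [(array([296.9, 299.8]), 20), (array([ 369. , -100.6]), 9), (array([479.9, 254.6]), 31), (array([480.3, 403.5]), 36)]
 t 84.08 tcp [ 400. -400.  300.] F [ 0.2 -0.3  0.5] g 0.6
```

View pics/s15.png

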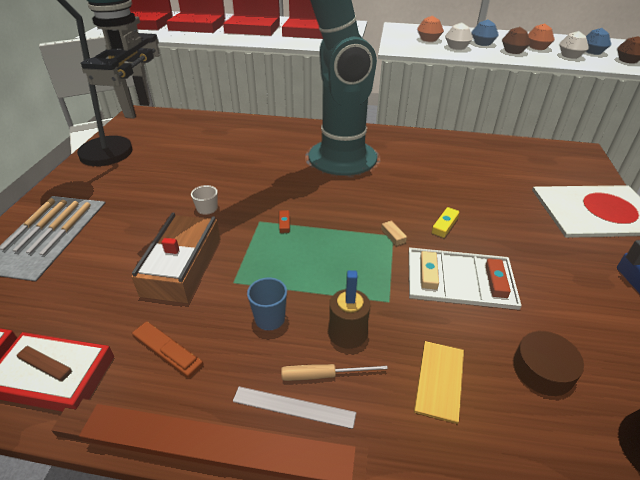

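View pics/t15.png

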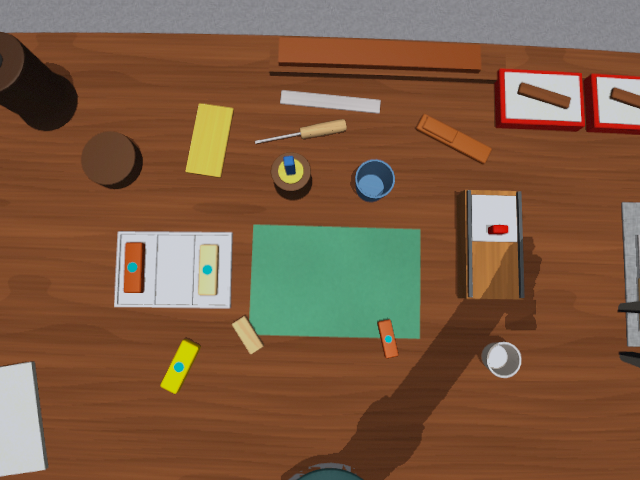

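```bash
python3 - <<'E'
from h import *
robot.job_done(); st()
E
```

```text
the job is handed in; nothing more can be done
the job is handed in; nothing more can be done
```

The job is done and handed in at about t = 84 s, and my last camera checks showed every end condition met. The system gives no verdict, so I can't confirm the score.

**Steps carried out, in order:**
1. Opened the paste cover to its stop and took the brush from its stand.
2. Dipped the bristles about 28 mm into the paste well.
3. Pressed the maple inlay, then the cherry inlay. Each showed a change of about 2 N or more on the force reading.
4. Dipped the bristles about 38 mm into the rinse cup and hung the brush back in its stand.
5. Put the cherry and the maple into the tray's two outer bays and slid the cover shut to its stop.

There was no inlaid walnut block in either camera view. I left the small red-brown and the yellow look-alikes alone. Neither block had been knocked aside when I rechecked them before each press and grasp.

**Last checks:**
- **Blocks:** both lie flat with the inlay up, one to a bay.
- **Brush:** it hangs at its original place, with the origin at about z = 85 mm.
- **Cover:** the grip moved from 477 to 572 mm, the full 95 mm travel.
- **Cup and phone:** the rinse cup is upright and the phone looks unmoved.
- **Robot:** it stands clear of everything.

**Readings to note:**
- Opening the cover pushed the wrist force to about 41 N against the stop, with about 32 N along the slide. I don't think the 40 N limit on the arm or gripper body was reached, because the fingers carried the load.
- The detector put the cover grip 2 to 3 mm short of the arm's own reading in x, and 5 to 6 mm off in y. The x difference is within the detector's error; the y difference is a little more than its stated 4 mm.

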